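# Turn the decorating wheel and set its pointer

### The job

Get the mug ready for marking on the decorating wheel: gently push the wheel round by its spokes with a fingertip until the mug's handle points straight at the post on the baseboard. Then push the pointer arm on top of that post round with a fingertip until its tip is over the middle of the mug. Do not touch or lift the mug itself, and leave everything else on the table where it is.

Things in the scene. Friction and masses are not known exactly. Their poses are not given: they have to be found in the camera images.
- base: Fixed stand of the decorating wheel: dark wooden baseboard 300 x 150 x 18 mm with a 125 mm square housing (top at 54 mm) under the wheel and an upright steel post 16 mm thick at one end. Origin on the table, on the wheel's vertical axis; x points level from there to the post, whose axis is 165 mm away; z up.
- wheel (a joint): Angle (rad) of the aluminium wheel about its vertical axis, growing anticlockwise from above. At 0 its four spokes lie along the base's +x, +y, -x, -y. Turns either way for over a turn and stays where it is left (light friction, about 1 N at a spoke's end). Disc radius 66 mm, top face 85 mm above the table.
- spoke_end (a point): Outer end, top edge, of the spoke along the base's +x at wheel = 0. The four spokes are equal upright flat bars 8 mm thick, 90 degrees apart, from the disc out to 125 mm from the axis, 55 to 89 mm above the table, free space between them (below: housing to 54 mm). Any spoke may be pushed.
- pointer (a joint): Swing (rad) of the steel pointer arm about the post's vertical axis, growing anticlockwise from above. 0: straight over the wheel's axis. Starts swung out at 1.5 to 2.2, so it is turned clockwise; it can overshoot to -0.9 and stays where it is left (light friction, under 1 N).
- pointer_tip (a point): End of the pointer's needle, 165 mm from the post's axis, 197 mm above the table. The arm is an upright flat bar 7 mm thick from the hub to 140 mm from the post's axis, 184 to 210 mm above the table; a thin 5 mm needle follows.
- post (a point): Axis of the post at its top, 180 mm above the table; the pointer's round hub, 26 mm across, sits on it up to 214 mm.
- mug: Terracotta mug, loose, standing in the middle of the wheel's disc and turning with it; 76 mm across, 62 mm high, so that its rim is 147 mm above the table. Origin at the centre of its underside; its own y axis points from its middle to its handle; z up.
- mug_handle (a point): Middle of the mug's handle bar, 69 mm from the mug's axis along its y, 32 mm above its foot (the handle reaches out at most 75 mm from the axis).
- jar: Bystander: lidded glaze jar, 54 mm across, 72 mm high, beside the post. Origin under its centre.
- bowl: Bystander: white bowl, 80 mm across, 40 mm high. Origin under its centre.
- rib: Bystander: flat plywood rib 100 x 45 x 8 mm. Origin under its centre.
- brush: Bystander: brush 170 mm long, lying. Origin under it, at the middle.
- jug: Bystander: clear plastic jug with a handle, 110 mm across, 120 mm high. Origin under its centre.
- roller: Bystander: wooden roller lying on the table, 32 mm across, 150 mm long. Origin under its middle.
- plug: Bystander: plaster plug, 44 mm across, 45 mm high. Origin under its centre.
Things that resemble listed ones, but are neither listed nor needed, are in the scene too. There is more than one size of the mug; the one meant has the size given above.

How it is judged:
By the outcome, as a careful person would: the job done as asked, in the order asked, and still so for the second after the job is handed in, with the robot touching nothing.
It also fails if it takes over 72 s, if anything falls off the work surface, if the arm or the gripper's body presses on something with over 40 N, if the wrist force passes 120 N, or if a joint passes its speed limit or range.

### The arm

A 7-joint arm with a two-finger parallel gripper is mounted at the origin on the work surface. World frame = base frame: x ahead of the robot, y to its left, z up, the work surface at z = 0. Lengths are in mm, angles in rad, forces in N, time in s.
With the tool pointing down it reaches from about 425 to 875 mm from the base axis. Payload 9.9 kg.
Tool frame: the origin (TCP) lies at the very end of the fingers, on their centre line; the grasp point (between the pads) lies 19 mm behind it; z points along the fingers, y is the line along which they close (so a half turn about z gives the same grasp; the last joint's range is limited). The gripper opens to 85 mm and grips with 20 to 120 N. Pads are 22 mm wide; open, the fingers measure 114 mm over their backs; the gripper's body (76 mm by 85 mm) begins 54 mm behind the grasp point. The pads swing forward as they close: fully open they stand 13 mm farther back than shut.
Start: joints at [-1.198, 0.576, 0.025, 1.437, -0.015, 1.129, -0.057], TCP at [297.721, 605.798, 231.289] pointing down, gripper open.
Joint ranges: [-2.76, 2.76], [-0.34, 2.15], [-1.52, 1.57], [0.19, 2.46], [-1.09, 4.23], [0.17, 1.99], [-2.82, 2.82]. Speed limits (rad/s): [2.22, 2.22, 3.01, 3.01, 3.14, 3.14, 3.14].

### API

Orientations are given as a 3x3 rotation matrix whose columns are the frame's x, y, z axes.
In Python, from cell import arm, cams, models gives the robot as it stands. The module is installed in compiled form; this text tells all that it offers.
- The arm moves only by the shell command python3 -m jog 'ROWS' [FORCE]. ROWS is JSON, a list of rows, each a list of 3 entries, a list of its own where there are three numbers: the shift along the tool's x, y, z in cm, then the turn, a rotation vector about the tool's x, y, z in rad, then the opening, from 0 (shut) to 1 (fully open). A call has exactly 8 rows; each row is the pose to reach, as a shift and turn from the pose commanded when the call began, along the tool's axes at that moment; what a row does not reach only later rows make up. A row lasts 1/10 s, in which the tool goes at most 50 mm and 8.59 degrees, less where a joint would pass 70% of its speed; a pose out of reach is approached as far as the arm can. A call with a gripper value outside its range is refused whole. The fingers move at their own pace and stop on an object; FORCE is the grip in N (left out, the last holds). Time passes only in rows, so rows that repeat a pose let the fingers close, or fill a call up. It gives the time, the measured TCP pose, the force, the opening and the grip force at its end, in the units of the state.
- arm.state(): the state, without advancing time (a new reading comes with each control period).
- cams.snapshot(name): name is "side" or "top" or "wrist"; returns a dict with "image" (384x512x3 uint8, red, green, blue), "fx", "fy", "cx", "cy" (pixels), "rvec" (rotation vector, rad) and "tvec" (3), from world to camera coordinates, as OpenCV has them. Camera axes: x right, y down, z forward; pixel columns grow to the right and rows downward; lengths in mm; the calibration is good to about 2 mm. A picture is of the moment at which its call begins. There is no depth.
- arm.sign_off(): hands the job in; it is judged then, once.
Trained networks look in a picture, given as the dict that the camera call returned (one of the last four; its "shot" number tells which), for a name from the list of things; names that differ only in an ending like _2 or _b are one class to them, and where a whole thing is asked for, a point or a joint stands for the part that bears it (a point fixed in the world has none). Each returns a list of dicts, best first, with "score" (0 to 1); they miss things now and then, are a little off and sometimes report something else, mostly with a low value. They report only what shows in the picture. A call takes as long as a camera call. They do not tell look-alikes from the thing itself.
- models.regions_of(picture, name): "region" (384x512 bool, what is visible of it) and "rect" ([left, top, right, bottom] in pixels, round what is visible of it).
- models.mark_of(picture, name): "pixel" ([column, row] in pixels: a listed point, or the origin of a listed thing).
The state is a dict: "time": time; "joints": joint angles; "qvel": joint speeds; "joint_efforts": joint torques, N m; "position": TCP position; "eef_rot": TCP orientation; "contact_force": force on the tool from outside, world axes, zero at the start; "torque": the same for the moment, N m; "finger_gap": opening from 0.0 (shut) to 1.0 (fully open); "gripper_force": force on a finger pad.
Only numpy, scipy, OpenCV 4.12 (cv2) and the standard library are available. Lean on these libraries where they do the work, as an engineer would, in place of code of your own. Each camera call takes 0.05 s, during which the arm holds its last target. There are 200 camera calls.

## Working session

There is one attempt and no reset: what is moved stays moved. The work goes in short steps, Python scripts to look and compute and a shell command to move; the robot and the scene stay as the last step left them, time stands still between calls to the robot, and variables do not carry over. Pictures are saved under pics/ and viewed, at most 10 in all, crops included, and the job is handed in when it is done.

```bash
mkdir -p pics; cat > h.py <<'E'
import numpy as np, cv2
from cell import arm, cams, models
def P(s):
    R=cv2.Rodrigues(np.array(s["rvec"],float))[0]; K=np.array([[s["fx"],0,s["cx"]],[0,s["fy"],s["cy"]],[0,0,1.]])
    return R,np.array(s["tvec"],float).ravel(),K
def ray(s,px,z):
    R,t,K=P(s); c=-R.T@t; d=R.T@np.linalg.solve(K,[px[0],px[1],1.])
    return c+d*(z-c[2])/d[2]
def proj(s,p):
    R,t,K=P(s); q=K@(R@np.array(p,float)+t); return q[:2]/q[2]
def save(s,n,box=None,k=1):
    im=s["image"][:,:,::-1]
    if box: im=im[box[1]:box[3],box[0]:box[2]]
    cv2.imwrite("pics/"+n,cv2.resize(im,None,fx=k,fy=k,interpolation=cv2.INTER_CUBIC))
E
python3 - <<'E'
from h import *
a=cams.snapshot("top"); b=cams.snapshot("side")
im=np.hstack([a["image"],b["image"]])
save(a,"top.png",k=1.5); save(b,"side.png",k=1.5)
Z={"base":0,"spoke_end":89,"pointer_tip":197,"post":180,"mug":85,"mug_handle":117,"jar":0,"bowl":0,"jug":0,"plug":0,"roller":0,"brush":0,"rib":0}
for s,n in((a,"top"),(b,"side")):
    R,t,K=P(s); print(n,(-R.T@t).round())
    for k,z in Z.items():
        for m in models.mark_of(s,k)[:5]:
            print(k,round(m["score"],2),np.round(m["pixel"]),ray(s,m["pixel"],z).round()[:2])
st=arm.state(); print(st["time"],np.round(st["eef_rot"],2).tolist(),st["finger_gap"])
E
```

```text
top [ 261.  -90. 1462.]
base 0.8 [254. 200.] [487. -75.]
base 0.63 [320. 229.] [ 400. -280.]
spoke_end 0.88 [221. 216.] [422.  22.]
pointer_tip 0.77 [167. 157.] [570. 167.]
pointer_tip 0.19 [218. 219.] [402.  19.]
post 0.79 [198. 210.] [425.  78.]
mug 0.84 [390. 265.] [ 294. -471.]
mug 0.82 [320. 300.] [ 192. -268.]
mug 0.58 [258. 193.] [495. -85.]
mug_handle 0.91 [356. 285.] [ 235. -366.]
mug_handle 0.84 [254. 173.] [546. -73.]
mug_handle 0.78 [393. 235.] [ 376. -471.]
jar 0.71 [188. 185.] [528. 136.]
bowl 0.92 [232. 141.] [675.   0.]
bowl 0.53 [157. 253.] [312. 221.]
jug 0.77 [301. 130.] [ 715. -219.]
plug 0.45 [321. 231.] [ 393. -282.]
roller 0.88 [156. 252.] [317. 225.]
brush 0.61 [152. 190.] [509. 250.]
brush 0.58 [202. 210.] [451.  88.]
rib 0.8 [317. 182.] [ 547. -271.]
rib 0.74 [156. 251.] [319. 225.]
rib 0.33 [256. 201.] [482. -80.]
side [ 144. -931.  893.]
base 0.76 [270. 216.] [485. -86.]
spoke_end 0.92 [233. 180.] [404.  16.]
spoke_end 0.5 [270. 197.] [481. -97.]
pointer_tip 0.8 [268. 119.] [567. 143.]
post 0.83 [235. 142.] [435.  80.]
post 0.46 [235. 179.] [383. -88.]
mug 0.98 [255. 357.] [ 276. -532.]
mug 0.8 [274. 197.] [495. -95.]
mug 0.62 [190. 295.] [ 187. -339.]
mug_handle 0.88 [207. 314.] [ 209. -422.]
mug_handle 0.83 [291. 176.] [562. -60.]
mug_handle 0.58 [298. 331.] [ 373. -529.]
jar 0.68 [258. 170.] [532. 141.]
jar 0.67 [311. 259.] [ 531. -283.]
bowl 0.69 [318. 187.] [689. -12.]
jug 0.97 [360. 226.] [ 723. -218.]
plug 0.74 [268. 276.] [ 400. -292.]
roller 0.68 [193. 170.] [320. 225.]
brush 0.6 [243. 156.] [508. 239.]
rib 0.67 [314. 256.] [ 544. -273.]
1.4 [[-0.9, 0.44, -0.0], [0.44, 0.9, -0.0], [-0.0, -0.0, -1.0]] 1.001831092980203
```

View pics/top.png

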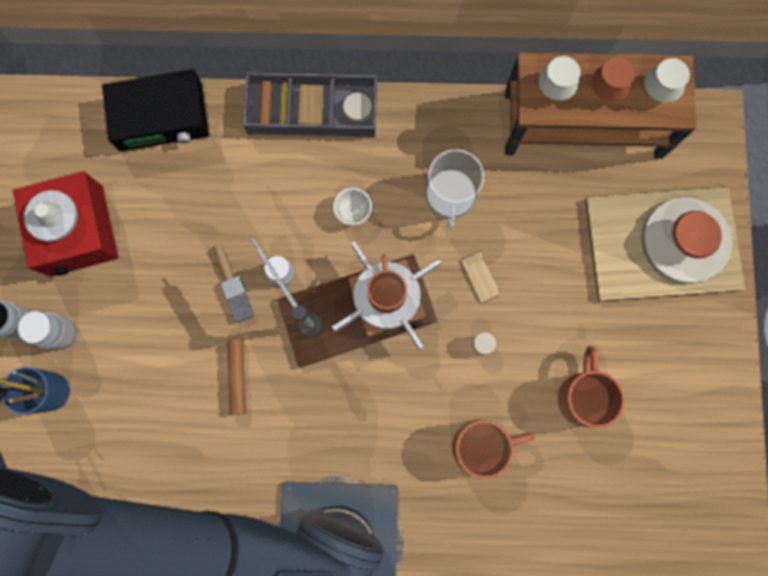

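View pics/side.png

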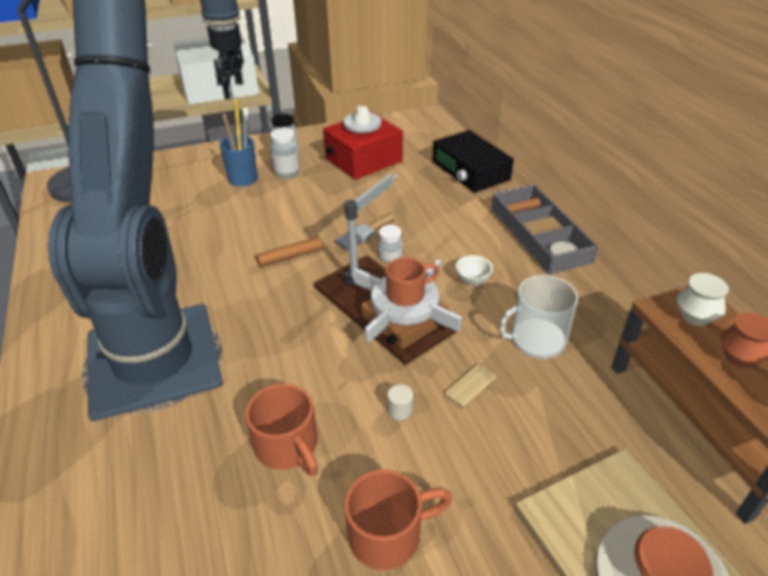

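The wheel's mug is at full-res pixel (258,193) in the top view. The look-alike mugs are at (323,299) and (396,265), both larger and on the table, and there is terracotta ware on the shelf and board. The size and place both point to the one on the wheel. I'll check it in a close crop.

```bash
python3 - <<'E'
from h import *
a=cams.snapshot("top"); b=cams.snapshot("side")
A=cv2.resize(cv2.cvtColor(a["image"][145:255,150:310],cv2.COLOR_RGB2BGR),None,fx=5,fy=5,interpolation=cv2.INTER_CUBIC)
cv2.imwrite("pics/ct.png",A)
B=cv2.resize(cv2.cvtColor(b["image"][105:245,200:320],cv2.COLOR_RGB2BGR),None,fx=4.25,fy=4.25,interpolation=cv2.INTER_CUBIC)
cv2.imwrite("pics/cs.png",B)
E
```

```text
(no output)
```

View pics/ct.png

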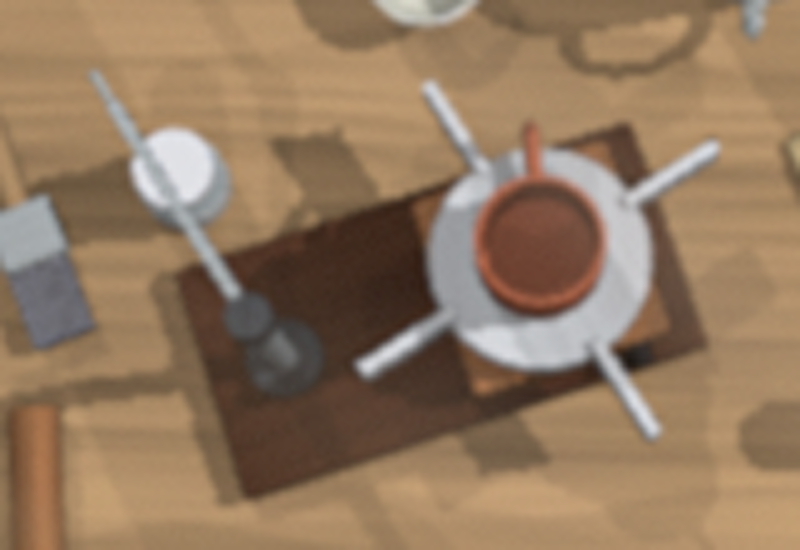

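View pics/cs.png

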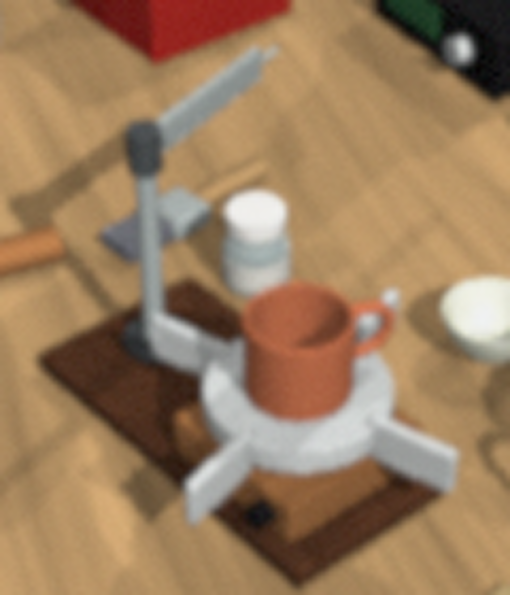

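The crops confirm it: the small mug stands on the spoked wheel with its rim at top-crop (540,244) and its handle at (531,124). The pointer runs from the hub (247,315) to its tip (94,72). I'll fit the poses next.

```bash
cat >> h.py <<'E'
from scipy.optimize import least_squares
u=lambda a:np.array([np.cos(a),np.sin(a),0])
def mdl(q):
    c=np.array([q[0],q[1],0]); f=q[2]; Z=lambda z:np.array([0,0,z]); p=c+165*u(f)
    d={f"s{k}":c+125*u(f+q[3]+k*np.pi/2)+Z(89) for k in range(4)}
    d.update(rim=c+Z(147),hub=p+Z(214),tip=p+165*u(f+np.pi+q[5])+Z(197),han=c+75*u(q[4])+Z(117))
    return d
E
python3 - <<'E'
from h import *
a=cams.snapshot("top"); b=cams.snapshot("side")
T=dict(s3=(428,85),s2=(715,148),s1=(655,432),s0=(365,368),rim=(540,244),hub=(247,315),tip=(94,72),han=(531,122))
S=dict(s2=(452,468-13),s1=(190,500),rim=(300,313),hub=(144,130),tip=(275,48),han=(393,318),s3=(392,292))
T={k:np.array(v)/5+(150,145) for k,v in T.items()}; S={k:np.array(v)/4.25+(200,105) for k,v in S.items()}
def res(q):
    d=mdl(q); return np.concatenate([proj(s,d[k])-v for s,O in((a,T),(b,S)) for k,v in O.items()])
r=least_squares(res,[490,-80,1.95,0.17,0.17,1.7],x_scale=[1,1,.01,.01,.01,.01],loss="soft_l1")
q=r.x; print(q.round(3),np.degrees(q[2:]).round(1)); print(res(q).reshape(-1,2).round(1).tolist())
np.save("q.npy",q)
for k,v in mdl(q).items(): print(k,v.round())
E
```

```text
[ 4.83762e+02 -8.70830e+01  1.91600e+00  2.56000e-01  1.13000e-01
  1.83200e+00] [109.8  14.7   6.5 105. ]
[[-0.1, -0.6], [0.7, -1.1], [0.8, 0.4], [-0.6, 0.5], [0.4, -1.0], [0.3, -0.2], [-0.2, -0.4], [-0.1, -0.2], [0.3, -0.0], [-0.8, -2.6], [-0.8, 1.1], [-0.8, -0.4], [-0.1, 0.1], [-0.3, 0.4], [-0.1, -0.5]]
s0 [413.  16.  89.]
s1 [ 381. -158.   89.]
s2 [ 554. -190.   89.]
s3 [587. -16.  89.]
rim [484. -87. 147.]
hub [428.  68. 214.]
tip [563. 162. 197.]
han [558. -79. 117.]
```

```bash
cat >> h.py <<'E'
def rows(*w):
    st=arm.state(); R=np.array(st["eef_rot"]); p=np.array(st["position"])
    print("t",st["time"],"pos",p.round(1),"yaw",np.degrees(np.arctan2(R[1,0],R[0,0])).round(1))
    for x in w: print(np.round(x,0),(R.T@(np.array(x)-p)/10).round(2).tolist())
def arc(c,r,a0,a1,n,z): return [np.array([c[0]+r*np.cos(a),c[1]+r*np.sin(a),z]) for a in np.radians(np.linspace(a0,a1,n+1)[1:])]
E
python3 -c "
from h import *
rows((298,606,330),(505,-200,330))"
```

```text
t 1.6 pos [297.7 605.8 231.3] yaw 153.8
[298 606 330] [-0.02, 0.03, -9.87]
[ 505 -200  330] [-54.14, -63.18, -9.87]
```

```bash
python3 -m jog '[[[0,0,-5],[0,0,0],0],[[0,0,-10],[0,0,0],0],[[-54,-63,-10],[0,0,0],0],[[-54,-63,-10],[0,0,0],0],[[-54,-63,-10],[0,0,0],0],[[-54,-63,-10],[0,0,0],0],[[-54,-63,-10],[0,0,0],0],[[-54,-63,-10],[0,0,0],0]]' 20
python3 -c "
from h import *
rows((505,-200,330))"
```

```text
time: 2.4
position: [372.7, 313.2, 331.6]
eef_rot: [[-0.897, 0.441, 0.001], [0.441, 0.897, 0.001], [-0.0, 0.001, -1.0]]
contact_force: [0.6, 0.4, 0.3]
finger_gap: -0.0
gripper_force: 0.0
t 2.4 pos [372.7 313.2 331.6] yaw 153.8
[ 505 -200  330] [-34.51, -40.22, 0.13]
```

```bash
python3 -m jog '[[[-34.5,-40.2,0],[0,0,0],0],[[-34.5,-40.2,0],[0,0,0],0],[[-34.5,-40.2,0],[0,0,0],0],[[-34.5,-40.2,0],[0,0,0],0],[[-34.5,-40.2,0],[0,0,0],0],[[-34.5,-40.2,0],[0,0,0],0],[[-34.5,-40.2,0],[0,0,0],0],[[-34.5,-40.2,0],[0,0,0],0]]'
python3 -c "
from h import *
rows((505,-200,330),(505,-200,230),(505,-200,130))"
```

```text
time: 3.2
position: [472.5, -74.1, 331.7]
eef_rot: [[-0.898, 0.441, 0.001], [0.441, 0.898, 0.0], [-0.001, 0.001, -1.0]]
contact_force: [1.8, 0.6, 0.1]
finger_gap: -0.0
gripper_force: 0.0
t 3.2 pos [472.5 -74.1 331.7] yaw 153.8
[ 505 -200  330] [-8.47, -9.87, 0.17]
[ 505 -200  230] [-8.46, -9.88, 10.17]
[ 505 -200  130] [-8.45, -9.89, 20.17]
```

```bash
python3 -m jog '[[[-8.5,-10,0],[0,0,0],0],[[-8.5,-10,0],[0,0,0],0],[[-8.5,-10,0],[0,0,0],0],[[-8.5,-10,5],[0,0,0],0],[[-8.5,-10,10],[0,0,0],0],[[-8.5,-10,15],[0,0,0],0],[[-8.5,-10,19],[0,0,0],0],[[-8.5,-10,19],[0,0,0],0]]'
python3 - <<'E'
from h import *
a=cams.snapshot("wrist"); save(a,"w1.png",k=1.2)
q=np.load("q.npy"); R,t,K=P(a); print("cam",(-R.T@t).round())
for k,v in mdl(q).items(): print(k,proj(a,v).round())
c=q[:2]; rows(*arc(c,110,-76,-74,1,76),*arc(c,110,-68,-40,4,76))
E
```

```text
time: 4.0
position: [501.8, -197.9, 137.1]
eef_rot: [[-0.898, 0.441, -0.008], [0.441, 0.898, 0.002], [0.008, -0.001, -1.0]]
contact_force: [-0.1, -0.5, 1.2]
finger_gap: 0.004
gripper_force: 0.0
cam [ 436. -165.  280.]
s0 [ 585. -131.]
s1 [222. -15.]
s2 [303. 282.]
s3 [584. 214.]
rim [489. 117.]
hub [ 2399. -1100.]
tip [1899.  -52.]
han [504. 235.]
t 4.05 pos [ 503.3 -198.9  140.1] yaw 153.8
[ 514. -193.   76.] [-0.73, 1.02, 6.4]
[ 537. -183.   76.] [-2.37, 2.9, 6.39]
[ 548. -176.   76.] [-3.07, 4.04, 6.39]
[ 559. -168.   76.] [-3.62, 5.27, 6.38]
[ 568. -158.   76.] [-4.02, 6.55, 6.38]
```

View pics/w1.png

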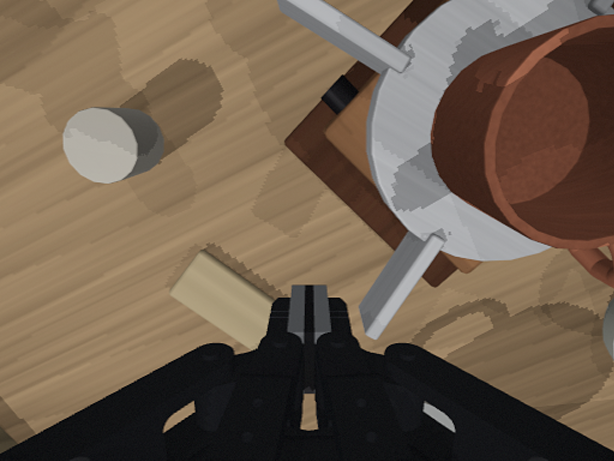

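The wrist view shows the shut fingertip at about (309,300), just clockwise of spoke s2, whose end is at (372,337). The fit is confirmed to within a few mm. I'll lower the fingertip and push.

```bash
python3 -m jog '[[[0,0,3],[0,0,0],0],[[0,0,6.4],[0,0,0],0],[[0,0,6.4],[0,0,0],0],[[-0.7,1.0,6.4],[0,0,0],0],[[-1.5,1.9,6.4],[0,0,0],0],[[-2.0,2.5,6.4],[0,0,0],0],[[-2.4,2.9,6.4],[0,0,0],0],[[-2.7,3.5,6.4],[0,0,0],0]]'
python3 - <<'E'
from h import *
c=np.load("q.npy")[:2]; rows(*arc(c,110,-64,-40,8,76)); print(arm.state()["contact_force"])
E
```

```text
time: 4.85
position: [544.9, -179.9, 78.0]
eef_rot: [[-0.897, 0.441, 0.001], [0.441, 0.897, -0.001], [-0.001, -0.0, -1.0]]
contact_force: [-0.7, -1.0, 2.5]
finger_gap: 0.002
gripper_force: 0.8
t 4.85 pos [ 544.9 -179.9   78. ] yaw 153.8
[ 537. -183.   76.] [0.55, -0.65, 0.2]
[ 542. -180.   76.] [0.24, -0.17, 0.2]
[ 547. -177.   76.] [-0.05, 0.33, 0.2]
[ 551. -174.   76.] [-0.32, 0.84, 0.2]
[ 556. -170.   76.] [-0.55, 1.36, 0.2]
[ 560. -166.   76.] [-0.76, 1.9, 0.2]
[ 564. -162.   76.] [-0.95, 2.45, 0.2]
[ 568. -158.   76.] [-1.1, 3.0, 0.2]
[-0.68822764 -0.96583003  2.4887151 ]
```

```bash
python3 -m jog '[[[-0.3,0.8,0.2],[0,0,0],0],[[-0.5,1.3,0.2],[0,0,0],0],[[-0.75,1.9,0.2],[0,0,0],0],[[-0.9,2.4,0.2],[0,0,0],0],[[-1.1,3.0,0.2],[0,0,0],0],[[-1.2,3.5,0.2],[0,0,0],0],[[-1.3,4.0,0.2],[0,0,0],0],[[-1.35,4.4,0.2],[0,0,0],0]]'
python3 - <<'E'
from h import *
c=np.load("q.npy")[:2]; p=arm.state()["position"]; a=np.degrees(np.arctan2(p[1]-c[1],p[0]-c[0])); print(a)
rows(*arc(c,110,a,a+24,8,76))
a=cams.snapshot("wrist"); save(a,"w2.png",k=1.2)
E
```

```text
time: 5.65
position: [576.0, -145.8, 75.3]
eef_rot: [[-0.898, 0.441, -0.0], [0.441, 0.898, 0.0], [0.0, 0.0, -1.0]]
contact_force: [-1.3, -0.4, 0.5]
finger_gap: -0.003
gripper_force: 0.5
-32.47789515871548
t 5.65 pos [ 576.  -145.8   75.3] yaw 153.8
[ 580. -141.   76.] [-0.11, 0.57, -0.07]
[ 582. -136.   76.] [-0.13, 1.14, -0.07]
[ 585. -131.   76.] [-0.12, 1.72, -0.07]
[ 587. -126.   76.] [-0.08, 2.29, -0.07]
[ 589. -120.   76.] [-0.0, 2.86, -0.07]
[ 590. -115.   76.] [0.1, 3.43, -0.07]
[ 592. -109.   76.] [0.23, 3.99, -0.07]
[ 593. -103.   76.] [0.39, 4.54, -0.07]
```

View pics/w2.png

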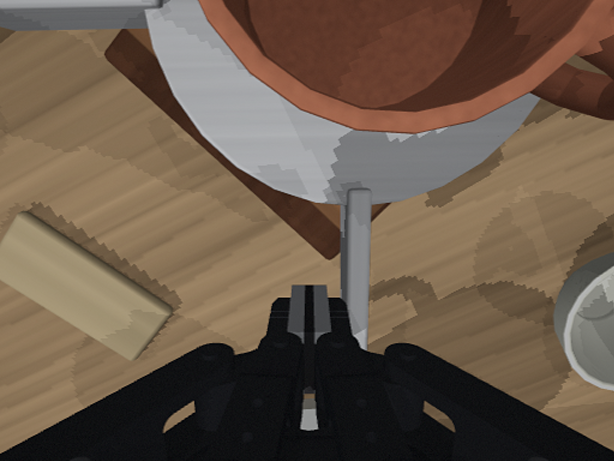

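The fingertip lies against the clockwise flank of the spoke, which is vertical at column 357 (about -26°). The spoke is following the finger, so I'll keep pushing.

```bash
python3 -m jog '[[[-0.1,0.6,0],[0,0,0],0],[[-0.13,1.15,0],[0,0,0],0],[[-0.12,1.7,0],[0,0,0],0],[[-0.08,2.3,0],[0,0,0],0],[[0,2.85,0],[0,0,0],0],[[0.1,3.4,0],[0,0,0],0],[[0.25,4.0,0],[0,0,0],0],[[0.4,4.5,0],[0,0,0],0]]'
python3 - <<'E'
from h import *
c=np.load("q.npy")[:2]; p=arm.state()["position"]; a=np.degrees(np.arctan2(p[1]-c[1],p[0]-c[0])); print(a)
rows(*arc(c,110,a,a+24,8,76))
E
```

```text
time: 6.5
position: [592.2, -103.5, 75.3]
eef_rot: [[-0.898, 0.441, 0.0], [0.441, 0.898, 0.0], [-0.0, 0.0, -1.0]]
contact_force: [-0.7, -1.6, -0.3]
finger_gap: 0.002
gripper_force: 0.5
-8.607710367780182
t 6.5 pos [ 592.2 -103.5   75.3] yaw 153.8
[593. -98.  76.] [0.16, 0.55, -0.07]
[594. -92.  76.] [0.37, 1.09, -0.07]
[594. -86.  76.] [0.62, 1.61, -0.07]
[594. -81.  76.] [0.89, 2.12, -0.07]
[593. -75.  76.] [1.18, 2.61, -0.07]
[592. -69.  76.] [1.51, 3.09, -0.07]
[591. -63.  76.] [1.85, 3.55, -0.07]
[590. -58.  76.] [2.22, 3.99, -0.07]
```

```bash
python3 -m jog '[[[0.15,0.55,0],[0,0,0],0],[[0.35,1.1,0],[0,0,0],0],[[0.6,1.6,0],[0,0,0],0],[[0.9,2.1,0],[0,0,0],0],[[1.2,2.6,0],[0,0,0],0],[[1.5,3.1,0],[0,0,0],0],[[1.85,3.55,0],[0,0,0],0],[[2.2,4.0,0],[0,0,0],0]]'
python3 - <<'E'
from h import *
c=np.load("q.npy")[:2]; p=arm.state()["position"]; a=np.degrees(np.arctan2(p[1]-c[1],p[0]-c[0])); print(a)
rows(*arc(c,110,a,a+24,8,76))
for s in ("top","side"):
    s=cams.snapshot(s)
    for m in models.mark_of(s,"mug_handle"):
        w=ray(s,m["pixel"],117); 
        if np.hypot(*(w[:2]-c))<90: print(m["score"],np.degrees(np.arctan2(w[1]-c[1],w[0]-c[0])),np.hypot(*(w[:2]-c)))
save(s,"s2.png",(200,105,320,245),4.25)
E
```

```text
time: 7.3
position: [589.8, -58.1, 75.3]
eef_rot: [[-0.897, 0.441, 0.0], [0.441, 0.897, -0.0], [-0.0, -0.0, -1.0]]
contact_force: [-0.8, -1.6, -0.2]
finger_gap: 0.004
gripper_force: 0.5
15.297239145277036
t 7.3 pos [589.8 -58.1  75.3] yaw 153.8
[588. -53.  76.] [0.39, 0.42, -0.07]
[586. -47.  76.] [0.8, 0.82, -0.07]
[584. -42.  76.] [1.24, 1.2, -0.07]
[582. -37.  76.] [1.69, 1.56, -0.07]
[579. -32.  76.] [2.16, 1.89, -0.07]
[576. -27.  76.] [2.65, 2.19, -0.07]
[572. -22.  76.] [3.16, 2.47, -0.07]
[569. -17.  76.] [3.67, 2.73, -0.07]
0.63 89.76193632315494 66.33086018747682
```

```bash
python3 -m jog '[[[0.3,0.3,0],[0,0,0],0],[[0.6,0.62,0],[0,0,0],0],[[0.9,0.9,0],[0,0,0],0],[[1.25,1.2,0],[0,0,0],0],[[1.7,1.55,0],[0,0,0],0],[[2.1,1.85,0],[0,0,0],0],[[2.4,2.05,0],[0,0,0],0],[[2.4,2.05,0],[0,0,0],0]]'
python3 - <<'E'
from h import *
c=np.load("q.npy")[:2]; p=arm.state()["position"]; a=np.degrees(np.arctan2(p[1]-c[1],p[0]-c[0])); print(a)
s=cams.snapshot("wrist"); R,t,K=P(s); print("cam",(-R.T@t).round())
for k in("mug_handle","spoke_end","mug"): print(k,[(m["score"],np.round(m["pixel"])) for m in models.mark_of(s,k)])
save(s,"w3.png",k=0.75*1.2)
im=s["image"][:,:,::-1]; t2=cams.snapshot("top"); 
B=cv2.resize(t2["image"][150:225,190:290,::-1],(512,384),interpolation=cv2.INTER_CUBIC)
cv2.imwrite("pics/j.png",np.vstack([cv2.resize(im,(400,300)),cv2.resize(B,(400,300))]))
rows(*arc(c,110,a,a+24,8,76))
E
```

```text
time: 8.3
position: [577.1, -28.6, 75.3]
eef_rot: [[-0.898, 0.44, -0.0], [0.44, 0.898, 0.001], [0.0, 0.0, -1.0]]
contact_force: [-0.1, 0.7, -0.6]
finger_gap: -0.001
gripper_force: 0.0
32.06414732203765
cam [510.   5. 218.]
mug_handle []
spoke_end []
mug [(0.56, array([ 31., 136.]))]
t 8.55 pos [577.5 -29.6  75.3] yaw 153.8
[574. -24.  76.] [0.59, 0.35, -0.07]
[570. -19.  76.] [1.1, 0.61, -0.07]
[567. -15.  76.] [1.62, 0.85, -0.07]
[563. -11.  76.] [2.16, 1.06, -0.07]
[559.  -7.  76.] [2.71, 1.24, -0.07]
[554.  -3.  76.] [3.26, 1.39, -0.07]
[550.   1.  76.] [3.83, 1.51, -0.07]
[545.   4.  76.] [4.4, 1.61, -0.07]
```

View pics/j.png

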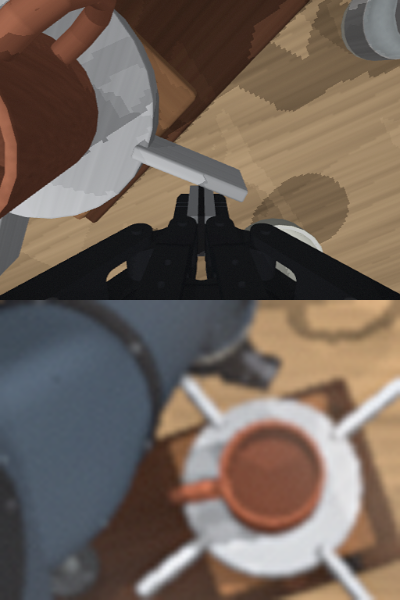

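The wrist view shows the fingertip behind the spoke. The top crop shows the mug with its rim at (271,476), its handle tip at (172,494) and a spoke end at (140,590). I'll compute the angles.

```bash
python3 - <<'E'
from h import *
q=np.load("q.npy"); c=q[:2]; t=cams.snapshot("top"); w=cams.snapshot("wrist")
g=lambda x,y:(x/4+190,(y-300)/4+150)
ang=lambda p,o=c:(np.degrees(np.arctan2(p[1]-o[1],p[0]-o[0])).round(1),np.hypot(*(p[:2]-o[:2])).round(1))
rim=ray(t,g(271,476),147); print("rim",rim,"han",ang(ray(t,g(170,494),117)),ang(ray(t,g(170,494),117),rim),"spoke",ang(ray(t,g(142,590),89)))
print("wrist spoke end",ang(ray(w,(243*1.28,182*1.28),89)), "mid", ang(ray(w,(150*1.28,145*1.28),89)))
for a in (100,105,110): 
  print(a,proj(t,np.append(c+75*u(np.radians(a))[:2],117)), [proj(t,np.append(c+125*u(np.radians(a-62+k*90))[:2],89)).round(1) for k in range(4)])
print(np.degrees(q[2]))
E
```

```text
rim [480.40084531 -85.33225836 147.        ] han (np.float64(100.2), np.float64(75.4)) (np.float64(97.9), np.float64(73.2)) spoke (np.float64(130.6), np.float64(123.5))
wrist spoke end (np.float64(44.3), np.float64(123.3)) mid (np.float64(46.9), np.float64(70.3))
100 [232.63483454 198.38552128] [array([233.4, 162.9]), array([223.9, 221.3]), array([284. , 230.3]), array([292.2, 171.4])]
105 [233.04987033 200.58951797] [array([230.5, 165.1]), array([226.3, 224.2]), array([286.9, 227.9]), array([289.9, 168.6])]
110 [233.65879992 202.75119883] [array([227.8, 167.6]), array([228.8, 226.9]), array([289.6, 225.3]), array([287.3, 166. ])]
109.78902136224664
```

```bash
python3 -m jog '[[[0.2,0.15,0],[0,0,0],0],[[0.45,0.3,0],[0,0,0],0],[[0.7,0.45,0],[0,0,0],0],[[0.9,0.55,0],[0,0,0],0],[[0.9,0.55,0],[0,0,0],0],[[0.5,-0.3,0],[0,0,0],0],[[0,-2,0],[0,0,0],0],[[0,-2,-5],[0,0,0],0]]'
python3 -m jog '[[[0,0,-5],[0,0,0],0],[[0,0,-10],[0,0,0],0],[[0,0,-15],[0,0,0],0],[[0,-5,-18],[0,0,0],0],[[-3,-10,-18],[0,0,0],0],[[-4,-15,-18],[0,0,0],0],[[-4,-15,-18],[0,0,0],0],[[-4,-15,-18],[0,0,0],0]]'
python3 - <<'E'
from h import *
t=cams.snapshot("top"); s=cams.snapshot("side")
f=lambda s,b:cv2.resize(s["image"][b[1]:b[3],b[0]:b[2],::-1],None,fx=4,fy=4,interpolation=cv2.INTER_CUBIC)
cv2.imwrite("pics/k.png",np.hstack([f(t,(190,145,300,245)),f(s,(220,145,310,245))])); rows()
E
```

```text
time: 9.45
position: [564.8, -50.1, 121.1]
eef_rot: [[-0.896, 0.443, -0.01], [0.443, 0.896, -0.002], [0.008, -0.006, -1.0]]
contact_force: [1.1, -0.3, -0.5]
finger_gap: 0.001
gripper_force: 0.0
time: 10.25
position: [536.8, -203.7, 305.6]
eef_rot: [[-0.895, 0.447, -0.0], [0.447, 0.895, -0.001], [-0.001, -0.001, -1.0]]
contact_force: [-0.0, 1.1, -0.2]
finger_gap: 0.004
gripper_force: 0.0
t 10.35 pos [ 538.3 -199.3  305. ] yaw 153.8
```

View pics/k.png

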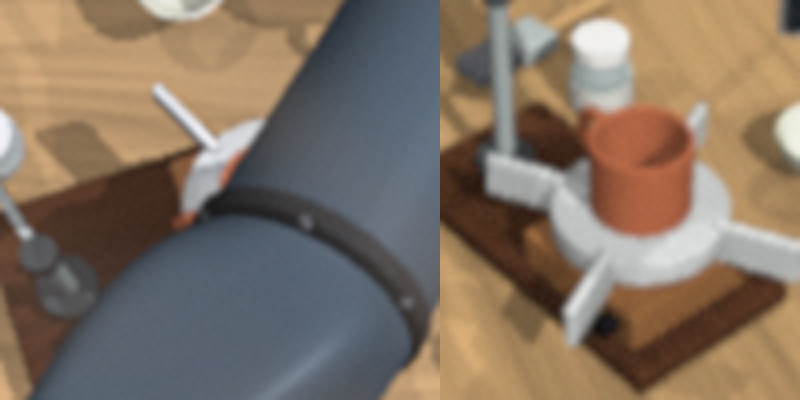

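The left panel shows the arm covering the wheel in the top view. The right panel shows the handle at about (590,122), swung towards the post. I'll use the wrist camera from here.

```bash
python3 - <<'E'
from h import *
q=np.load("q.npy"); q[4]=np.radians(107); q[3]=np.radians(115.5)-0; w=cams.snapshot("wrist"); R,t,K=P(w)
print("cam",(-R.T@t).round(),"axis",R[2].round(2))
for k,v in mdl(q).items(): print(k,proj(w,v).round())
p=np.array(arm.state()["position"])
for tgt in ((500,-60,330),(520,-60,380),(550,-40,420)):
    d=np.array(tgt)-p; print(tgt,[ (k,proj(w,mdl(q)[k]-d).round().tolist()) for k in("rim","hub","s0","s1","s2","s3","han")])
rows((500,-60,330),(520,-60,380),(550,-40,420))
E
```

```text
cam [ 471. -166.  448.] axis [ 0.26 -0.13 -0.96]
s0 [214.  23.]
s1 [290. 180.]
s2 [443. 107.]
s3 [385. -73.]
rim [347.  62.]
hub [ 605. -181.]
tip [759.  -6.]
han [405.   3.]
(500, -60, 330) [('rim', [226.0, 166.0]), ('hub', [376.0, 22.0]), ('s0', [125.0, 121.0]), ('s1', [201.0, 248.0]), ('s2', [330.0, 188.0]), ('s3', [265.0, 45.0]), ('han', [280.0, 112.0])]
(520, -60, 380) [('rim', [222.0, 141.0]), ('hub', [347.0, 10.0]), ('s0', [131.0, 103.0]), ('s1', [200.0, 220.0]), ('s2', [316.0, 165.0]), ('s3', [257.0, 35.0]), ('han', [270.0, 94.0])]
(550, -40, 420) [('rim', [199.0, 122.0]), ('hub', [304.0, -2.0]), ('s0', [118.0, 88.0]), ('s1', [183.0, 199.0]), ('s2', [290.0, 146.0]), ('s3', [233.0, 24.0]), ('han', [244.0, 78.0])]
t 10.4 pos [ 538.6 -198.5  304.9] yaw 153.9
[500 -60 330] [9.56, 10.74, -2.49]
[520 -60 380] [7.77, 11.62, -7.49]
[550 -40 420] [5.96, 14.74, -11.49]
```

```bash
python3 -m jog '[[[2,2,-3],[0,0,0],0],[[5,5,-3.5],[0,0,0],0],[[8,8,-3.5],[0,0,0],0],[[9.6,10.7,-3.5],[0,0,0],0],[[9.6,10.7,-3.5],[0,0,0],0],[[9.6,10.7,-3.5],[0,0,0],0],[[9.6,10.7,-3.5],[0,0,0],0],[[9.6,10.7,-3.5],[0,0,0],0]]'
python3 - <<'E'
from h import *
q=np.load("q.npy"); q[4]=np.radians(107)
w=cams.snapshot("wrist"); save(w,"w4.png",k=1.5)
for k in ("mug","mug_handle","post","spoke_end","pointer_tip","base"): print(k,[(round(m["score"],2),np.round(m["pixel"]).tolist()) for m in models.mark_of(w,k)])
for k,v in mdl(q).items(): print(k,proj(w,v).round())
E
```

```text
time: 11.2
position: [499.4, -62.2, 340.2]
eef_rot: [[-0.897, 0.442, -0.0], [0.442, 0.897, -0.0], [-0.0, -0.001, -1.0]]
contact_force: [-0.5, -0.7, 0.6]
finger_gap: 0.001
gripper_force: 0.0
mug [(0.71, [237.0, 154.0]), (0.59, [3.0, 6.0])]
mug_handle [(0.83, [282.0, 112.0])]
post [(0.62, [131.0, 122.0]), (0.58, [364.0, 33.0])]
spoke_end [(0.84, [133.0, 121.0])]
pointer_tip []
base [(0.29, [238.0, 153.0])]
s0 [286.  56.]
s1 [136. 101.]
s2 [187. 237.]
s3 [321. 202.]
rim [228. 164.]
hub [373.  24.]
tip [526. 132.]
han [280. 111.]
```

View pics/w4.png

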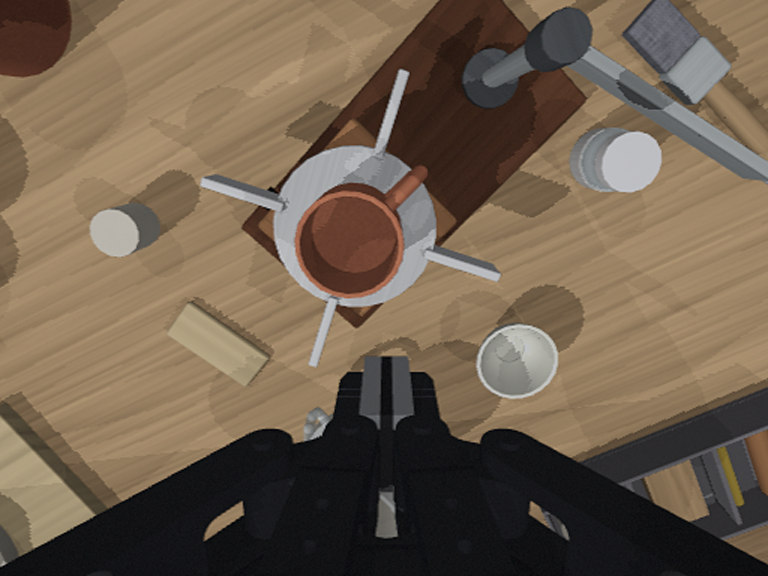

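The wrist view clearly shows the handle tip at (421,171), the rim centre at (349,243), the post hub at (562,38) and the board corners at (586,97), (358,327) and (243,229). I'll refit with these.

```bash
python3 - <<'E'
from h import *
q0=np.load("q.npy"); w=cams.snapshot("wrist"); g=lambda x,y:np.array([x,y])/1.5
A=lambda d:np.degrees(np.arctan2(d[1],d[0])).round(1)
e=[ray(w,g(*p),18) for p in((586,97),(358,327),(243,229),(404,44))]
print("edge dirs",A(e[0]-e[1]),A(e[3]-e[2]),"lens",np.linalg.norm(e[0]-e[1]),np.linalg.norm(e[1]-e[2]))
# outline of handle: terracotta pixels beyond rim
S=[ray(w,g(*p),89) for p in((404,71),(203,180),(313,364),(498,272))]; S=np.array(S)
print("axis from spokes",S.mean(0),A(S[0]-S[2]),A(S[1]-S[3]),np.linalg.norm(S[0]-S[2]),np.linalg.norm(S[1]-S[3]))
rim=ray(w,g(349,243),147); print("rim",rim)
foot=ray(w,g(491,78),20); hub=ray(w,g(568,32),214); print("foot",foot,"hub",hub)
for o in(S.mean(0),): print("post dir",A(foot-o),np.linalg.norm((foot-o)[:2]),A(hub-o),np.linalg.norm((hub-o)[:2]))
for z in(112,117,135): h=ray(w,g(421,171),z); print(z,A(h-S.mean(0)),A(h-rim),np.linalg.norm((h-rim)[:2]))
m=models.mark_of(w,"mug_handle")[0]["pixel"]; h=ray(w,m,117); print("net",A(h-S.mean(0)),A(h-rim),np.linalg.norm((h-rim)[:2]))
hsv=cv2.cvtColor(w["image"],cv2.COLOR_RGB2HSV); M=((hsv[...,0]<12)&(hsv[...,1]>110)&(hsv[...,2]>70)).astype(np.uint8); 
n,L,st,_=cv2.connectedComponentsWithStats(M); l=L[155,200] or L[130,225]; ys,xs=np.where(L==l); print(l,st[l])
P3=np.array([ray(w,(x,y),117) for x,y in zip(xs,ys)]); d=P3[:,:2]-S.mean(0)[:2]; r=np.hypot(*d.T); th=np.degrees(np.arctan2(*d.T[::-1]))
for lo in(52,58,64,70): k=(r>lo)&(r<lo+6)&(th>60)&(th<150); print(lo,k.sum(),th[k].mean() if k.any() else None)
E
```

```text
edge dirs 110.5 110.4 lens 295.2726202200773 145.30601602380474
axis from spokes [484.59881046 -81.58651338  89.        ] 135.8 -133.7 246.31272670130787 244.7745526154335
rim [484.05283546 -81.62261729 147.        ]
foot [429.28686173  74.14632401  20.        ] hub [428.00929618  72.99834793 214.        ]
post dir 109.6 165.26381428097034 110.1 164.61729092564502
112 106.4 105.9 68.39998210257868
117 106.8 106.3 68.3654832665401
135 108.2 107.7 68.26808649403662
net 105.8 105.4 70.2607937746342
28 [ 196  110   89   89 4519]
52 65 106.51462400287919
58 62 106.80258684817973
64 57 106.74284819491318
70 12 107.02517639159423
```

The handle is at about 106.8° and the post direction is 110°, so it needs about 3.2° more. I'll push the same spoke again, with the final finger point near (568,-16).

```bash
python3 -c "
from h import *
rows((575,-50,340),(575,-50,100),(575,-50,76),(571.8,-20.7,76),(567.8,-16.1,76))"
```

```text
t 11.65 pos [499.3 -61.5 340.3] yaw 153.8
[575 -50 340] [-6.28, 4.37, 0.03]
[575 -50 100] [-6.28, 4.37, 24.03]
[575 -50  76] [-6.28, 4.37, 26.43]
[572. -21.  76.] [-4.7, 6.86, 26.43]
[568. -16.  76.] [-4.14, 7.1, 26.43]
```

```bash
python3 -m jog '[[[-3,2,3],[0,0,0],0],[[-6.3,4.4,7],[0,0,0],0],[[-6.3,4.4,12],[0,0,0],0],[[-6.3,4.4,17],[0,0,0],0],[[-6.3,4.4,21],[0,0,0],0],[[-6.3,4.4,24.5],[0,0,0],0],[[-6.3,4.4,26.4],[0,0,0],0],[[-6.3,4.4,26.4],[0,0,0],0]]'
python3 -c "
from h import *
rows((572.5,-30,76),(571.8,-20.7,76),(567.8,-16.1,76))"
```

```text
time: 12.45
position: [573.6, -49.5, 73.6]
eef_rot: [[-0.897, 0.441, -0.005], [0.441, 0.897, 0.0], [0.005, -0.002, -1.0]]
contact_force: [-0.1, -0.1, 0.7]
finger_gap: -0.0
gripper_force: 0.0
t 12.45 pos [573.6 -49.5  73.6] yaw 153.8
[572. -30.  76.] [0.96, 1.7, -0.24]
[572. -21.  76.] [1.43, 2.5, -0.24]
[568. -16.  76.] [2.0, 2.74, -0.24]
```

```bash
python3 -m jog '[[[0.8,1.2,0],[0,0,0],0],[[1.2,1.9,0],[0,0,0],0],[[1.5,2.4,0],[0,0,0],0],[[1.7,2.55,0],[0,0,0],0],[[1.95,2.65,0],[0,0,0],0],[[2.15,2.72,0],[0,0,0],0],[[2.15,2.72,0],[0,0,0],0],[[2.15,2.72,0],[0,0,0],0]]'
python3 -m jog '[[[0,-0.7,0],[0,0,0],0],[[-1,-2,0],[0,0,0],0],[[-1,-2,-4],[0,0,0],0],[[-1,-2,-9],[0,0,0],0],[[-1,-2,-14],[0,0,0],0],[[-1,-2,-19],[0,0,0],0],[[2,-5,-24],[0,0,0],0],[[5,-6,-26.4],[0,0,0],0]]'
python3 -m jog '[[[0,-0.7,0],[0,0,0],0],[[0,-0.7,0],[0,0,0],0],[[0,-0.7,0],[0,0,0],0],[[0,-0.7,0],[0,0,0],0],[[0,-0.7,0],[0,0,0],0],[[0,-0.7,0],[0,0,0],0],[[0,-0.7,0],[0,0,0],0],[[0,-0.7,0],[0,0,0],0]]'
cat > meas.py <<'E'
from h import *
w=cams.snapshot("wrist"); o=np.array([484.6,-82]); 
hsv=cv2.cvtColor(w["image"],cv2.COLOR_RGB2HSV); M=((hsv[...,0]<12)&(hsv[...,1]>110)&(hsv[...,2]>70)).astype(np.uint8)
n,L,st,_=cv2.connectedComponentsWithStats(M); x,y=proj(w,[o[0],o[1]+38,147]).round().astype(int)
l=np.bincount(L[y-8:y+9,x-8:x+9][L[y-8:y+9,x-8:x+9]>0]).argmax(); ys,xs=np.where(L==l); print(st[l])
d=np.array([ray(w,(a,b),117)[:2] for a,b in zip(xs,ys)])-o; r=np.hypot(*d.T); th=np.degrees(np.arctan2(*d.T[::-1]))
for lo in(52,58,64,70): k=(r>lo)&(r<lo+6)&(th>60)&(th<150); print(lo,k.sum(),th[k].mean() if k.any() else None)
for m in models.mark_of(w,"mug_handle")[:1]: h=ray(w,m["pixel"],117)[:2]-o; print("net",np.degrees(np.arctan2(h[1],h[0])),np.hypot(*h))
print([(round(m["score"],2),ray(w,m["pixel"],180)[:2].round()) for m in models.mark_of(w,"post")])
E
python3 meas.py
```

```text
time: 13.25
position: [567.7, -16.0, 76.3]
eef_rot: [[-0.897, 0.441, -0.0], [0.441, 0.897, -0.0], [0.0, -0.0, -1.0]]
contact_force: [0.9, -0.1, 0.5]
finger_gap: -0.002
gripper_force: 0.0
time: 14.05
position: [499.6, -49.8, 339.1]
eef_rot: [[-0.896, 0.443, 0.001], [0.443, 0.896, -0.001], [-0.002, -0.001, -1.0]]
contact_force: [0.3, 0.0, 0.3]
finger_gap: 0.001
gripper_force: 0.0
time: 14.85
position: [497.0, -53.9, 337.2]
eef_rot: [[-0.897, 0.441, -0.0], [0.441, 0.897, -0.0], [0.0, -0.0, -1.0]]
contact_force: [0.0, -0.0, 0.2]
finger_gap: 0.001
gripper_force: 0.0
[ 190  113   87   92 4587]
52 64 109.61980152725437
58 60 109.85903005051712
64 57 109.8364787794118
70 13 109.92490718935458
net 111.79512047983503 68.79911275794545
[(0.68, array([429.,  68.]))]
```

The handle is now at 109.8°, against 110° to the post. Next is the pointer. I'll go over to its anticlockwise side, about (494,166).

```bash
python3 -c "
from h import *
rows((494,170,337),(494,170,192))"
```

```text
t 15.0 pos [496.9 -53.9 337.4] yaw 153.8
[494 170 337] [10.14, 19.96, 0.04]
[494 170 192] [10.14, 19.96, 14.54]
```

```bash
python3 -m jog '[[[2,4,0],[0,0,0],0],[[4,8,0],[0,0,0],0],[[6,12,0],[0,0,0],0],[[8,16,0],[0,0,0],0],[[10.1,20,0],[0,0,0],0],[[10.1,20,0],[0,0,0],0],[[10.1,20,0],[0,0,0],0],[[10.1,20,2],[0,0,0],0]]'
python3 - <<'E'
from h import *
w=cams.snapshot("wrist"); save(w,"w5.png",k=1.2); q=np.load("q.npy"); o=(428.5,72)
for s in(w,cams.snapshot("side"),cams.snapshot("top")):
  for m in models.mark_of(s,"pointer_tip"): 
    h=ray(s,m["pixel"],197)[:2]-o; print("tip",m["score"],np.round(m["pixel"]),np.degrees(np.arctan2(h[1],h[0])),np.hypot(*h))
rows((494,170,192),*arc(o,115,45,5,8,192))
E
```

```text
time: 15.8
position: [495.9, 169.1, 319.2]
eef_rot: [[-0.897, 0.442, 0.004], [0.442, 0.897, 0.001], [-0.003, 0.003, -1.0]]
contact_force: [0.4, 0.2, -0.2]
finger_gap: 0.001
gripper_force: 0.0
tip 0.59 [286. 256.] 33.75945015457484 165.170536910431
tip 0.63 [264. 118.] 33.1489326728833 154.94200689952848
tip 0.63 [169. 158.] 32.81601187791178 164.01040448506282
t 16.1 pos [494.9 169.3 318.3] yaw 153.7
[494 170 192] [0.12, 0.01, 12.63]
[517. 146. 192.] [-2.97, -1.15, 12.63]
[523. 138. 192.] [-3.87, -1.6, 12.63]
[528. 130. 192.] [-4.73, -2.12, 12.63]
[533. 121. 192.] [-5.54, -2.71, 12.63]
[537. 111. 192.] [-6.29, -3.37, 12.63]
[540. 102. 192.] [-6.99, -4.09, 12.63]
[542.  92. 192.] [-7.61, -4.88, 12.63]
[543.  82. 192.] [-8.17, -5.71, 12.63]
```

View pics/w5.png

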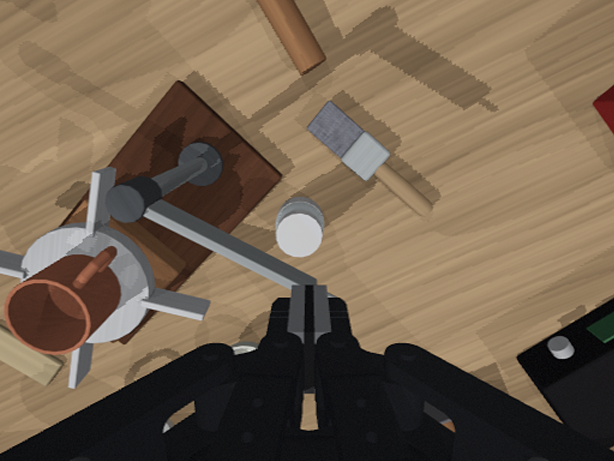

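The last allowed view shows the pointer arm from the hub (128,202) to about (315,285), with the fingertip above it on the anticlockwise side. By calibration the gap is 44 mm. I'll descend and push.

```bash
python3 -m jog '[[[0,0,4],[0,0,0],0],[[0,0,8],[0,0,0],0],[[0,0,12],[0,0,0],0],[[0,0,12.6],[0,0,0],0],[[-1,-0.3,12.6],[0,0,0],0],[[-2,-0.7,12.6],[0,0,0],0],[[-3,-1.15,12.6],[0,0,0],0],[[-3.4,-1.35,12.6],[0,0,0],0]]'
python3 - <<'E'
from h import *
o=np.array((428.5,72)); p=arm.state()["position"][:2]-o; a=np.degrees(np.arctan2(p[1],p[0])); print(a,np.hypot(*p))
rows(*arc(o,115,a,a-28,8,192))
E
```

```text
time: 16.9
position: [520.9, 141.5, 192.9]
eef_rot: [[-0.897, 0.443, 0.003], [0.443, 0.897, 0.001], [-0.002, 0.002, -1.0]]
contact_force: [0.1, 0.9, 0.3]
finger_gap: 0.001
gripper_force: 0.3
36.95322237588795 115.65637964223713
t 16.9 pos [520.9 141.5 192.9] yaw 153.7
[524. 135. 192.] [-0.59, -0.39, 0.1]
[528. 129. 192.] [-1.18, -0.77, 0.1]
[531. 123. 192.] [-1.75, -1.17, 0.1]
[534. 117. 192.] [-2.3, -1.62, 0.1]
[537. 110. 192.] [-2.82, -2.09, 0.1]
[539. 104. 192.] [-3.31, -2.6, 0.1]
[541.  97. 192.] [-3.76, -3.13, 0.1]
[542.  90. 192.] [-4.18, -3.69, 0.1]
```

```bash
python3 -m jog '[[[-0.6,-0.4,0],[0,0,0],0],[[-1.2,-0.8,0],[0,0,0],0],[[-1.75,-1.2,0],[0,0,0],0],[[-2.3,-1.6,0],[0,0,0],0],[[-2.8,-2.1,0],[0,0,0],0],[[-3.3,-2.6,0],[0,0,0],0],[[-3.75,-3.1,0],[0,0,0],0],[[-4.2,-3.7,0],[0,0,0],0]]'
python3 - <<'E'
from h import *
o=np.array((428.5,72)); p=arm.state()["position"][:2]-o; a=np.degrees(np.arctan2(p[1],p[0])); print(a,np.hypot(*p))
rows(*arc(o,115,a,a-28,8,192))
E
```

```text
time: 17.7
position: [540.5, 90.8, 191.3]
eef_rot: [[-0.898, 0.441, -0.0], [0.441, 0.898, 0.0], [0.0, -0.0, -1.0]]
contact_force: [-0.9, 0.5, -0.0]
finger_gap: -0.001
gripper_force: 0.4
9.532407681734265 113.57431645541887
t 17.7 pos [540.5  90.8 191.3] yaw 153.8
[543.  84. 192.] [-0.51, -0.5, -0.07]
[543.  77. 192.] [-0.86, -1.11, -0.07]
[543.  70. 192.] [-1.18, -1.73, -0.07]
[543.  63. 192.] [-1.46, -2.38, -0.07]
[542.  56. 192.] [-1.7, -3.04, -0.07]
[541.  49. 192.] [-1.9, -3.71, -0.07]
[540.  42. 192.] [-2.06, -4.39, -0.07]
[538.  36. 192.] [-2.17, -5.09, -0.07]
```

```bash
python3 -m jog '[[[-0.5,-0.5,0],[0,0,0],0],[[-0.85,-1.1,0],[0,0,0],0],[[-1.2,-1.75,0],[0,0,0],0],[[-1.45,-2.4,0],[0,0,0],0],[[-1.7,-3.05,0],[0,0,0],0],[[-1.9,-3.7,0],[0,0,0],0],[[-2.05,-4.4,0],[0,0,0],0],[[-2.15,-5.1,0],[0,0,0],0]]'
python3 - <<'E'
from h import *
o=np.array((428.5,72)); p=arm.state()["position"][:2]-o; a=np.degrees(np.arctan2(p[1],p[0])); print(a,np.hypot(*p))
rows(*arc(o,115,a,a-28,8,192))
E
```

```text
time: 18.5
position: [537.0, 35.5, 191.4]
eef_rot: [[-0.897, 0.441, 0.0], [0.441, 0.897, 0.0], [-0.0, 0.0, -1.0]]
contact_force: [0.6, 0.5, -0.1]
finger_gap: -0.001
gripper_force: 0.4
-18.603740694013535 114.52418849004341
t 18.5 pos [537.   35.5 191.4] yaw 153.8
[535.  29. 192.] [-0.12, -0.69, -0.06]
[532.  22. 192.] [-0.15, -1.39, -0.06]
[529.  16. 192.] [-0.13, -2.1, -0.06]
[525.  10. 192.] [-0.07, -2.8, -0.06]
[521.   4. 192.] [0.02, -3.49, -0.06]
[517.  -1. 192.] [0.17, -4.18, -0.06]
[512.  -7. 192.] [0.35, -4.86, -0.06]
[508. -12. 192.] [0.58, -5.52, -0.06]
```

```bash
python3 -m jog '[[[-0.1,-0.7,0],[0,0,0],0],[[-0.15,-1.4,0],[0,0,0],0],[[-0.15,-2.1,0],[0,0,0],0],[[-0.05,-2.8,0],[0,0,0],0],[[0.05,-3.5,0],[0,0,0],0],[[0.15,-4.2,0],[0,0,0],0],[[0.35,-4.85,0],[0,0,0],0],[[0.55,-5.5,0],[0,0,0],0]]'
cat > mp.py <<'E'
from h import *
o=np.array((428.5,72)); p=arm.state()["position"][:2]-o; a=np.degrees(np.arctan2(p[1],p[0])); print("finger",a,np.hypot(*p))
for n in("wrist","side","top"):
  s=cams.snapshot(n)
  for m in models.mark_of(s,"pointer_tip"):
    h=ray(s,m["pixel"],197)[:2]-o; print(n,"tip",round(m["score"],2),np.round(m["pixel"]),np.degrees(np.arctan2(h[1],h[0])).round(1),np.hypot(*h).round(1))
  for m in models.mark_of(s,"mug")[:3]: print(n,"mug",ray(s,m["pixel"],85).round()[:2])
rows(*arc(o,115,a,a-16,8,192))
E
python3 mp.py
```

```text
time: 19.3
position: [507.6, -11.3, 191.4]
eef_rot: [[-0.897, 0.441, 0.0], [0.441, 0.897, -0.0], [-0.0, 0.0, -1.0]]
contact_force: [0.4, 0.2, 0.1]
finger_gap: -0.0
gripper_force: 0.3
finger -46.498197615823806 114.89929106004796
wrist mug [513. 108.]
wrist mug [487. -84.]
side tip 0.79 [280. 162.] -60.9 178.1
side mug [488. -95.]
side mug [ 276. -534.]
side mug [ 185. -332.]
top tip 0.43 [189. 183.] 24.9 75.6
top mug [496. -76.]
top mug [ 190. -270.]
top mug [ 293. -468.]
t 19.75 pos [508.1 -10.7 191.4] yaw 153.9
[505. -14. 192.] [0.16, -0.46, -0.06]
[502. -17. 192.] [0.32, -0.83, -0.06]
[499. -19. 192.] [0.49, -1.19, -0.06]
[495. -22. 192.] [0.67, -1.55, -0.06]
[492. -24. 192.] [0.87, -1.9, -0.06]
[489. -26. 192.] [1.08, -2.24, -0.06]
[485. -28. 192.] [1.3, -2.57, -0.06]
[482. -30. 192.] [1.53, -2.9, -0.06]
```

```bash
python3 -m jog '[[[0.15,-0.4,0],[0,0,0],0],[[0.3,-0.8,0],[0,0,0],0],[[0.5,-1.2,0],[0,0,0],0],[[0.65,-1.55,0],[0,0,0],0],[[0.85,-1.9,0],[0,0,0],0],[[1.0,-2.15,0],[0,0,0],0],[[1.0,-2.15,0],[0,0,0],0],[[1.0,-2.15,0],[0,0,0],0]]'
python3 mp.py | grep -v mug; python3 -c "
from h import *
rows((525,5,192),(525,5,337),(497,-54,337))"
```

```text
time: 20.55
position: [489.5, -25.9, 191.4]
eef_rot: [[-0.897, 0.441, 0.0], [0.441, 0.897, -0.0], [-0.0, -0.0, -1.0]]
contact_force: [-0.5, 0.6, -0.6]
finger_gap: 0.001
gripper_force: 0.0
finger -58.05892644284227 115.3733291032795
side tip 0.65 [233. 144.] -106.7 26.1
side tip 0.56 [273. 168.] -70.9 180.0
t 21.0 pos [489.6 -25.8 191.4] yaw 153.8
[486. -28. 192.] [0.25, -0.33, -0.06]
[482. -30. 192.] [0.48, -0.66, -0.06]
[479. -31. 192.] [0.72, -0.98, -0.06]
[475. -33. 192.] [0.97, -1.29, -0.06]
[471. -35. 192.] [1.23, -1.59, -0.06]
[468. -36. 192.] [1.5, -1.89, -0.06]
[464. -37. 192.] [1.79, -2.17, -0.06]
[460. -39. 192.] [2.08, -2.45, -0.06]
t 21.0 pos [489.6 -25.8 191.4] yaw 153.8
[525   5 192] [-1.82, 4.33, -0.06]
[525   5 337] [-1.82, 4.33, -14.56]
[497 -54 337] [-1.91, -2.2, -14.56]
```

```bash
python3 -m jog '[[[-0.8,2,0],[0,0,0],0],[[-1.8,4.3,0],[0,0,0],0],[[-1.8,4.3,-4],[0,0,0],0],[[-1.8,4.3,-9],[0,0,0],0],[[-1.8,4.3,-14],[0,0,0],0],[[-1.8,1,-14.6],[0,0,0],0],[[-1.9,-2.2,-14.6],[0,0,0],0],[[-1.9,-2.2,-14.6],[0,0,0],0]]'
cat > m2.py <<'E'
from h import *
for n in("wrist","side"):
  s=cams.snapshot(n); save(s,f"{n}_{arm.state()['time']:.2f}.png")
  for k,z in(("pointer_tip",197),("post",180),("mug",85),("mug_handle",117)):
    for m in models.mark_of(s,k)[:3]: print(n,k,round(m["score"],2),np.round(m["pixel"]),ray(s,m["pixel"],z).round(1)[:2])
  for m in models.regions_of(s,"pointer")[:2]:
    ys,xs=np.where(m["region"]); print(n,"region",round(m["score"],2),m["rect"],len(xs))
    if n=="wrist" and len(xs)>50:
      d=np.array([ray(s,(a,b),210)[:2] for a,b in zip(xs,ys)]); r=np.hypot(*(d-(428.5,72)).T)
      for lo in range(20,170,20):
        k=(r>lo)&(r<lo+20)&(d[:,1]<72)
        if k.sum(): v=d[k].mean(0)-(428.5,72); print(lo,k.sum(),np.degrees(np.arctan2(v[1],v[0])).round(1))
E
python3 m2.py
```

```text
time: 21.8
position: [495.2, -58.3, 338.4]
eef_rot: [[-0.895, 0.446, 0.001], [0.446, 0.895, -0.001], [-0.002, -0.001, -1.0]]
contact_force: [0.4, -0.5, 0.4]
finger_gap: 0.002
gripper_force: 0.0
wrist pointer_tip 0.98 [233. 187.] [491.9 -80.2]
wrist pointer_tip 0.56 [ 93. 152.] [ 410.5 -173.9]
wrist post 0.61 [358.  37.] [427.7  68.9]
wrist mug 0.79 [ 1. 12.] [ 234.8 -234. ]
wrist mug 0.73 [236. 158.] [486.3 -82. ]
wrist mug_handle 0.55 [276. 116.] [460.6 -18.6]
wrist region 0.89 [232.0, 10.8, 396.4, 189.6] 3390
20 354 -70.0
40 325 -68.8
60 314 -68.5
80 301 -68.2
100 290 -68.1
120 260 -67.9
140 133 -68.1
160 11 -68.0
side pointer_tip 0.58 [273. 166.] [491.6 -91.6]
side post 0.62 [236. 145.] [433.6  62.5]
side mug 0.87 [253. 357.] [ 273.2 -532. ]
side mug 0.84 [269. 196.] [482.7 -84.6]
side mug 0.75 [189. 292.] [ 188.  -331.5]
side mug_handle 0.87 [255. 174.] [466.8 -13.1]
side mug_handle 0.76 [296. 332.] [ 367.9 -529.3]
side mug_handle 0.72 [207. 313.] [ 210.3 -421.4]
side region 0.79 [228.4, 134.9, 266.3, 161.4] 333
```

The tip is about 6 mm (2°) short. I'll nudge it again, to finger point (485.7,-27.8).

```bash
python3 -m jog '[[[0,4,0],[0,0,0],0],[[0,6.5,0],[0,0,0],0],[[0,6.5,0],[0,0,0],0],[[0,6.5,4],[0,0,0],0],[[0,6.5,8],[0,0,0],0],[[0,6.5,12],[0,0,0],0],[[0,6.5,14.6],[0,0,0],0],[[0,6.5,14.6],[0,0,0],0]]'
python3 -c "
from h import *
cams.snapshot('side');cams.snapshot('side')
rows((500,-15,192),(489.5,-25.9,192),(485.7,-27.8,192))"
```

```text
time: 23.2
position: [523.3, 4.0, 188.5]
eef_rot: [[-0.897, 0.441, -0.006], [0.441, 0.897, -0.001], [0.005, -0.004, -1.0]]
contact_force: [-0.3, 0.5, 0.1]
finger_gap: -0.001
gripper_force: 0.0
t 23.3 pos [525.8   3.9 192. ] yaw 153.8
[500 -15 192] [1.48, -2.83, 0.0]
[490. -26. 192.] [1.94, -4.27, 0.0]
[486. -28. 192.] [2.2, -4.61, 0.0]
```

```bash
python3 -m jog '[[[0.8,-1.5,0],[0,0,0],0],[[1.5,-2.8,0],[0,0,0],0],[[1.75,-3.7,0],[0,0,0],0],[[1.95,-4.25,0],[0,0,0],0],[[2.05,-4.4,0],[0,0,0],0],[[2.2,-4.6,0],[0,0,0],0],[[2.2,-4.6,0],[0,0,0],0],[[2.2,-4.6,0],[0,0,0],0]]'
python3 -m jog '[[[-0.8,2,0],[0,0,0],0],[[-2,4.6,0],[0,0,0],0],[[-2,4.6,-4],[0,0,0],0],[[-2,4.6,-9],[0,0,0],0],[[-2,4.6,-14],[0,0,0],0],[[-2,1.5,-14.6],[0,0,0],0],[[-2.1,-1.9,-14.6],[0,0,0],0],[[-2.1,-1.9,-14.6],[0,0,0],0]]'
python3 m2.py; python3 meas.py
```

```text
time: 24.1
position: [485.6, -26.9, 191.3]
eef_rot: [[-0.898, 0.441, -0.0], [0.441, 0.898, 0.0], [0.0, -0.0, -1.0]]
contact_force: [-0.1, -0.0, -0.8]
finger_gap: -0.0
gripper_force: 0.0
time: 24.9
position: [494.4, -57.7, 338.2]
eef_rot: [[-0.895, 0.446, 0.001], [0.446, 0.895, -0.001], [-0.001, -0.001, -1.0]]
contact_force: [0.1, 0.1, -0.3]
finger_gap: -0.004
gripper_force: 0.0
wrist pointer_tip 0.88 [230. 185.] [488.6 -81.6]
wrist post 0.76 [359.  39.] [428.6  69.4]
wrist post 0.51 [465.  57.] [481.1 144.4]
wrist mug 0.67 [234. 161.] [488.3 -85.8]
wrist mug 0.56 [ 4. 12.] [ 235.3 -230.6]
wrist mug_handle 0.63 [276. 117.] [460.7 -18.6]
wrist region 0.87 [227.7, 14.7, 392.1, 186.3] 3352
20 349 -70.9
40 313 -70.3
60 325 -69.8
80 304 -69.8
100 287 -69.7
120 266 -69.6
140 123 -69.6
160 8 -69.6
side pointer_tip 0.87 [273. 167.] [488.4 -95.2]
side pointer_tip 0.24 [310. 256.] [ 447.5 -415.3]
side post 0.88 [236. 142.] [440.6  81.4]
side mug 0.92 [190. 294.] [ 189.6 -337.7]
side mug 0.85 [269. 196.] [483.2 -85.7]
side mug 0.59 [254. 357.] [ 274.9 -532.6]
side mug_handle 0.84 [208. 312.] [ 212.8 -419.5]
side mug_handle 0.6 [298. 332.] [ 371.8 -530.6]
side mug_handle 0.56 [253. 173.] [463.  -6.]
side region 0.77 [227.3, 131.1, 266.4, 162.2] 372
[ 190  114   87   92 4018]
52 54 110.43279468173165
58 52 110.4428448698448
64 53 110.32541598675346
70 12 109.57113847125616
net 109.41736621531604 69.0795899756311
[(0.97, array([429.,  71.]))]
```

```bash
python3 -c "
from cell import arm
print(arm.sign_off())"
```

```text
the job is handed in; nothing more can be done
None
```

I handed the job in: the mug's handle points at the post to within about 0.5°, the pointer tip sits within about 4 mm of the mug's middle by the last camera readings, and the arm is raised clear of everything.

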